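# Index the sampler carousel and seat the last tube block

### The job

One pocket of the sampler's carousel is still empty: first turn the carousel by the grip bar on its hub, a quarter turn counter-clockwise seen from above, until it clicks with the empty pocket at the front loading position, and let go. Then take the block with the six capped tubes out of the sloping stand by its lifting bar, set it in that pocket with its narrow nose towards the hub, and shuffle it about until its tongue drops into the slot and the block sits fully home, level and no longer proud; let go. Do not tip the block over, and leave the bare block in its bay of the stand.

Things in the scene. Friction and masses are not known exactly. Their poses are not given: they have to be found in the camera images.
- carousel: Fixed round white housing, 220 mm across, 28 mm high; origin on the worktop under the hub axis, z up. Its -x side is the front: the loading position, roughly towards the robot, with a small grey panel and the gap in the guard. The guard (118 mm radius, 54 mm high) runs round the rest; behind, 120 to 155 mm along +x, a level sensor stands 117 mm high.
- turntable (a joint): Turn of the carousel disc about its upright hub axis, rad, counter-clockwise from above positive; 0: empty pocket at the front. Detents each quarter turn; it takes up to 0.3 N m to leave one, and past half way (0.785) it pulls itself into the next. Drag about 0.07 N m per rad/s. Starts in the detent at -1.571. Three of its four stations hold fixed tube blocks, bar tops 117 mm above the worktop.
- hub_grip (a point): Centre of the grip bar on the hub, 142 mm above the worktop: a black bar 56 mm long, 12 mm thick, 14 mm high, on a column 16 mm in diameter. It turns with the disc; the point's x axis lies across the bar, y along it, z up.
- pocket_seat (a point): Centre of the empty pocket at its floor's height, 46 mm above the worktop, 68 mm from the hub axis; turns with the disc. Axes as of a block that is home: +x to the hub, z up. Pocket 67 (x) by 49 mm (y) inside, walls 3 mm thick, 20 mm high; fillers in the +x corners (x over 23.5, |y| over 16.5 mm) let the block in one way round, with 3.5 mm of play each way.
- tube_block: Loose aluminium block, 0.17 to 0.29 kg, with six white-capped tubes (caps 4 mm proud of its top). Origin: centre of its underside. 60 mm long (x), 42 mm wide (y), 36 mm high; from x = 20 to 30 mm a nose 26 mm wide. Lies in one bay of the stand, nose down the slope, z axis leaning 30 degrees to the stand's +x. Home: origin at pocket_seat's height, axes parallel.
- tongue (a point): Tongue below the tube block, its centre at the underside's level, at x = -2, y = +8 mm in the block: 34 (x) by 12 (y) mm, 8 mm high. Its slot in the pocket floor, 36 by 14 mm, 10 mm deep, lies at x = -2, y = +8 mm from pocket_seat, but in a floor plate that floats up to 2.5 mm either way along the pocket's x, held by 4 N of friction. Beside the slot the tongue holds the block 8 mm too high.
- block_grip (a point): Centre of the tube block's lifting bar, 64 mm above its underside: a black bar 50 mm long (block x), 12 mm thick (block y), 13 mm high, on two posts, 21 mm of free space below it. Axes as the block's.
- bare_block: The other block in the stand, loose: the same block and lifting bar, but with six open holes and no tubes. Origin: centre of its underside. It stays where it is.
- stand: Fixed sheet-metal stand, 138 mm wide (y), 90 mm deep; origin on the worktop in its middle. Two bays, 42 mm either side of the middle, whose floors slope 30 degrees down to its front (+x, which looks left and towards the robot); a lip at the lower end and cheeks rise 10 mm above that floor, 2.5 mm of play sideways. A block comes out along its own z axis.

How it is judged:
By the outcome, as a careful person would: the job done as asked, in the order asked, and still so for the second after the job is handed in, with the robot touching nothing.
It also fails if it takes over 64 s, if anything falls off the work surface, if the arm or the gripper's body presses on something with over 40 N, if the wrist force passes 120 N, or if a joint passes its speed limit or range.

### The arm

A 6-joint arm with a two-finger parallel gripper is mounted at the origin on a cart in front of the work surface, level with it; the furniture and walls round the work are solid. World frame = base frame: x ahead of the robot, y to its left, z up, the work surface at z = 0. Lengths are in m, angles in rad, forces in N, time in s.
With the tool pointing down it reaches from about 0.275 to 1 m from the base axis. Payload 8.4 kg.
Tool frame: the origin (TCP) lies on the centre line of the jaws, within the pads' length; the fingertips stand 17 mm ahead of it and the grasp point (between the pads) lies 2 mm behind it (bot.tcp_to_tips is the z of the fingertips in the tool frame, in m); z points along the fingers, y is the line along which they close (so a half turn about z gives the same grasp; the last joint's range is limited). The gripper opens to 85 mm and grips with 20 to 120 N. Pads are 22 mm wide; open, the fingers measure 114 mm over their backs; the gripper's body (76 mm by 85 mm) begins 54 mm behind the grasp point. The pads swing forward as they close: fully open they stand 13 mm farther back than shut.
Start: joints at [-1.133, 0.353, 1.633, -0, 1.155, -0.002], TCP at [0.266, -0.566, 0.209] pointing down, gripper open.
Joint ranges: [-2.63, 2.63], [-0.92, 2.1], [0.06, 2.66], [-1.3, 4.44], [0, 2.69], [-3.02, 3.02]. Speed limits (rad/s): [2.22, 2.22, 2.79, 3.14, 3.14, 3.14].

### API

Orientations are given as a unit quaternion [x, y, z, w].
In Python, from workcell import bot, hand, kinematics, get_obs, vision, hand_in gives the robot as it stands. The module is installed in compiled form; this text tells all that it offers. Calls block until the motion is done:
- bot.reach(position, orientation): joint-space move of the TCP to a pose.
- bot.servo_line(position, ori=None, velocity=0.15): straight line of the TCP; ori=None keeps the orientation; velocity is the mean speed in m/s.
- bot.goto_joints(angles): joint-space move.
- hand.move_gripper(opening, strength=None): finger opening in m; strength is the grip in N (None keeps the last); returns when the fingers have stopped.
- bot.dwell(seconds).
- kinematics.solve_ik(position, orientation): joint angles nearest the present ones, or None.
- get_obs(): the state.
- vision.read_camera(name): name is "scene" or "side" or "wrist"; returns a dict with "frame" (400x640x3 uint8, red, green, blue), "intrinsics" (3x3 intrinsics, pixels), "view" (4x4, takes a point from world to camera coordinates). Camera axes: x right, y down, z forward; pixel columns grow to the right and rows downward; lengths in m; the calibration is good to about 2 mm. A picture is of the moment at which its call begins. There is no depth.
A pose or a line that the arm cannot do raises bot.IKError and nothing moves.
- hand_in(): hands the job in, once; it reports no verdict.
The state is a dict: "time_s": time; "joint_pos": joint angles; "joint_vel": joint speeds; "joint_efforts": joint torques, N m; "position": TCP position; "orientation": TCP orientation; "wrist_force": force on the tool from outside, world axes, zero at the start; "ft_torque": the same for the moment, N m; "gripper_width": finger opening in m.
Only numpy, scipy, OpenCV 4.12 (cv2) and the standard library are available. Lean on these libraries where they do the work, as an engineer would, in place of code of your own. Each camera call takes 0.05 s, during which the arm holds its last target. There are 200 camera calls.

## Working session

There is one attempt and no reset: what is moved stays moved. The work goes in short steps, each a Python script; the robot and the scene stay as the last script left them, time stands still between calls to the robot, and variables do not carry over. Pictures are saved under pics/ and viewed, on a budget of 10 in all, crops included, one or two more only if the job needs it, and the job is handed in when it is done.

```bash
mkdir -p pics
python3 - <<'E'
from workcell import *
import cv2,numpy as np
for n in ["scene","side"]:
    r=vision.read_camera(n); cv2.imwrite(f"pics/{n}0.png",r["frame"][:,:,::-1]); print(n,np.round(r["intrinsics"],1).tolist(),np.round(r["view"],3).tolist())
a=cv2.imread("pics/scene0.png");b=cv2.imread("pics/side0.png")
o=get_obs();print(o["time_s"],o["orientation"],o["gripper_width"],bot.tcp_to_tips)
E
```

```text
scene [[409.1, 0.0, 318.0], [0.0, 409.1, 203.5], [0.0, 0.0, 1.0]] [[-0.53, -0.848, -0.018, 0.384], [-0.569, 0.372, -0.733, 0.303], [0.629, -0.378, -0.68, 0.904], [0.0, 0.0, 0.0, 1.0]]
side [[412.5, 0.0, 316.1], [0.0, 412.5, 197.9], [0.0, 0.0, 1.0]] [[1.0, -0.029, 0.011, -0.492], [-0.011, -0.671, -0.741, 0.191], [0.029, 0.741, -0.671, 1.08], [0.0, 0.0, 0.0, 1.0]]
0.1 [ 9.75913743e-01  2.18155892e-01 -1.31551160e-04 -5.95546427e-04] 0.08531694435934203 0.017
```

View pics/scene0.png

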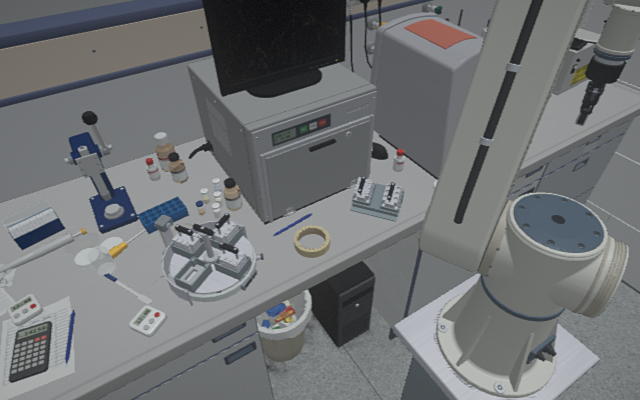

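View pics/side0.png

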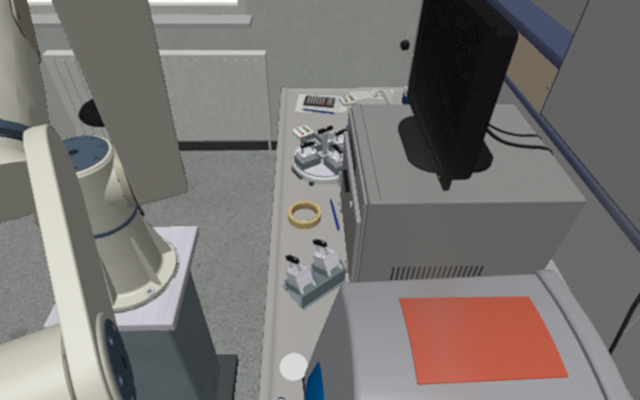

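The scene view shows the carousel near (210,262), with its empty pocket near (193,275). The stand is near (378,197). I'll compute rough positions and view enlarged crops.

```bash
cat > h.py <<'E'
from workcell import *
import cv2,numpy as np
from scipy.spatial.transform import Rotation as R
def cast(r,u,v,z):
    K=np.array(r["intrinsics"]);V=np.array(r["view"]);Rt=V[:3,:3];c=-Rt.T@V[:3,3]
    d=Rt.T@np.linalg.solve(K,[u,v,1]);return c+d*(z-c[2])/d[2]
def proj(r,p):
    K=np.array(r["intrinsics"]);V=np.array(r["view"]);q=K@(V[:3,:3]@np.asarray(p)+V[:3,3]);return q[:2]/q[2]
def down(yaw):  # tool down, y (closing) axis at world angle yaw
    x=np.array([np.sin(yaw),-np.cos(yaw),0]);y=np.array([np.cos(yaw),np.sin(yaw),0])
    return R.from_matrix(np.c_[x,y,[0,0,-1]] if np.linalg.det(np.c_[x,y,[0,0,-1]])>0 else np.c_[-x,y,[0,0,-1]]).as_quat()
E
python3 - <<'E'
from h import *
s=vision.read_camera("scene");d=vision.read_camera("side")
for u,v in [(210,262),(378,197),(193,275)]: print(np.round(cast(s,u,v,.03),3))
for u,v in [(318,163),(315,285)]: print(np.round(cast(d,u,v,.03),3))
a=cv2.resize(s["frame"][200:305,150:270],None,fx=4.0,fy=4.0,interpolation=3)
b=cv2.resize(s["frame"][165:225,335:415],None,fx=4.5,fy=4.5,interpolation=3)
c=cv2.resize(d["frame"][235:310,275:355],None,fx=4,fy=4,interpolation=3)
m=np.zeros((600,800,3),np.uint8);m[:420,:480]=a[:420,:480];m[:270,480:800]=b[:270,:320]
m[280:580,480:800]=c
cv2.imwrite("pics/crop1.png",m[:,:,::-1])
E
```

```text
[0.524 0.449 0.03 ]
[ 0.487 -0.062  0.03 ]
[0.508 0.5   0.03 ]
[0.51  0.417 0.03 ]
[ 0.487 -0.077  0.03 ]
```

View pics/crop1.png

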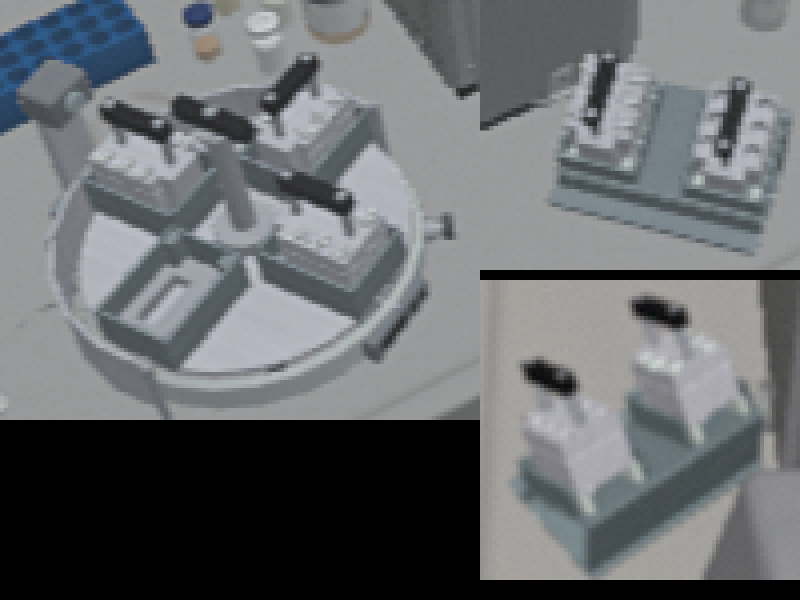

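Run:
```python
from h import *
s=vision.read_camera("scene");d=vision.read_camera("side")
P=lambda *a:print(np.round(cast(*a),3))
print("cab");P(s,265,217,0);P(s,375,150,0)
print("hub");P(s,203.2,229.5,.142);P(s,211.2,259,.046);print("panel");P(s,249.5,281,.02)
print("bars");P(s,361.7,184.5,.1);P(s,392.5,190.5,.1)
P(d,275+72/4,235+98/4,.1);P(d,275+178/4,235+32/4,.1)
q0=get_obs()["orientation"]
for p in [(.43,-.2,.33),(.42,-.05,.3)]:
    bot.reach(p,down(np.pi/2));print(get_obs()["joint_pos"])
w=vision.read_camera("wrist");cv2.imwrite("pics/w1.png",w["frame"][:,:,::-1])
print(np.round(w["intrinsics"],1).tolist(),np.round(w["view"],3).tolist(),get_obs()["time_s"],get_obs()["position"])
```

```text
cab
[0.623 0.247 0.   ]
[ 0.713 -0.229  0.   ]
hub
[0.528 0.441 0.142]
[0.518 0.445 0.046]
panel
[0.423 0.387 0.02 ]
bars
[ 0.495 -0.003  0.1  ]
[ 0.428 -0.059  0.1  ]
[ 0.434 -0.053  0.1  ]
[ 0.499 -0.002  0.1  ]
[-4.39103506e-01  1.00612147e-02  1.78658602e+00 -1.70333317e-04
  1.34502638e+00 -2.00845057e+00]
[-1.22287748e-01 -6.02026804e-02  1.91888342e+00 -5.52803500e-04
  1.28252842e+00 -1.69350363e+00]
[[340.4, 0.0, 319.1], [0.0, 340.4, 204.2], [0.0, 0.0, 1.0]] [[-0.001, 1.0, -0.001, 0.05], [0.949, 0.001, 0.314, -0.468], [0.314, -0.0, -0.949, 0.334], [0.0, 0.0, 0.0, 1.0]] 2.7583 [ 0.42051143 -0.05081819  0.30027527]
```

View pics/w1.png

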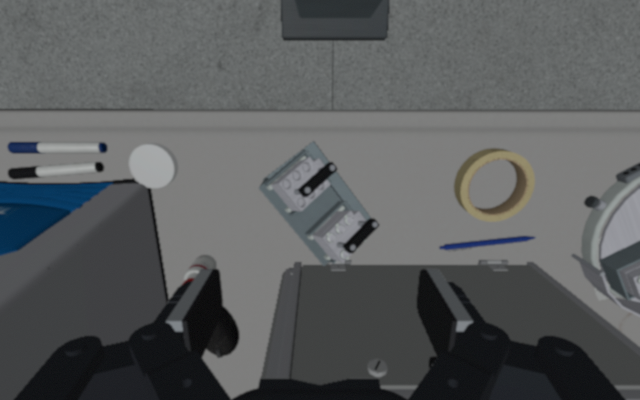

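The wrist view shows the stand at (325,205). Its bars are near (318,180) and (361,235), pointing right and up in the image. The carousel is at the right edge. Next are closer wrist pictures of both.

```bash
cat >> h.py <<'E'
import pickle
def snap(name):
    r=vision.read_camera("wrist");pickle.dump({k:np.array(v) for k,v in r.items()},open(f"pics/{name}.pkl","wb"));return r
E
python3 - <<'E'
from h import *
bot.servo_line((.41,-.04,.2),velocity=.2)
a=snap("stand")
bot.servo_line((.41,.05,.32),velocity=.25)
bot.reach((.43,.4,.33),down(np.pi/2))
b=snap("car")
m=np.vstack([cv2.resize(a["frame"][50:330,160:480],None,fx=1.8,fy=1.8,interpolation=3)[:300],])
A=cv2.resize(a["frame"][80:320,160:480],(400,300),interpolation=3)
cv2.imwrite("pics/a.png",a["frame"][:,:,::-1]);cv2.imwrite("pics/b.png",b["frame"][:,:,::-1])
m=np.zeros((600,800,3),np.uint8);m[:,:400]=cv2.resize(a["frame"][50:350,220:420],(400,600),interpolation=3);m[:,400:]=cv2.resize(b["frame"][50:350,220:420],(400,600),interpolation=3)
cv2.imwrite("pics/c2.png",m[:,:,::-1]);print(get_obs()["time_s"])
E
```

```text
5.5833
```

View pics/c2.png

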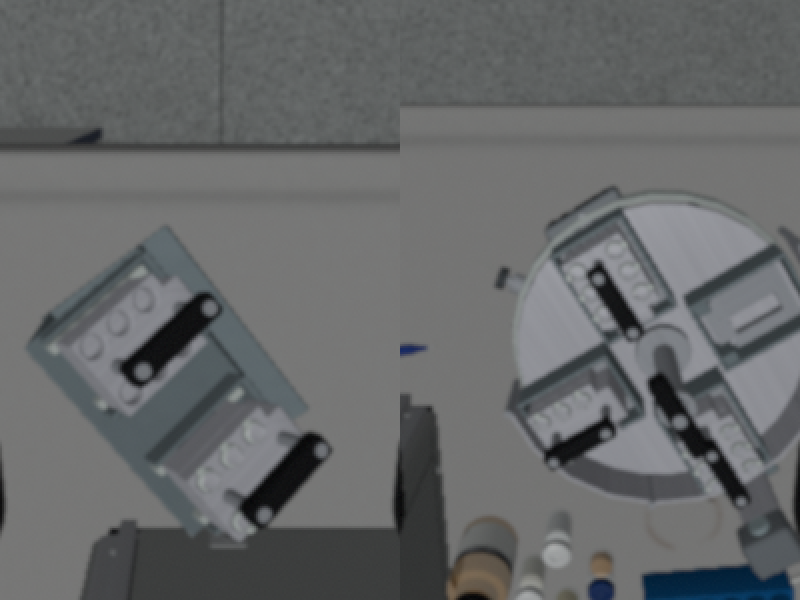

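Left, the stand: the upper block shows dark-rimmed holes near (118,322), and the lower one has whiter circles near (230,460), so I read the lower, farther block as the capped one and will confirm that. Right, the carousel: the grey front panel at (583,212) puts the front direction at about 210°. The empty pocket at (745,305) is at about 120°, which agrees with -90°. Next I hover over the hub, ready for the grasp.

Run:
```python
from h import *
import math
a=pickle.load(open("pics/stand.pkl","rb"))
g=lambda x,y:(220+x/2,50+y/2)
for e in [((143,372),(210,306)),((264,515),(322,448))]:
    p=[cast(a,*g(*q),z)[:2] for q,z in zip(e,(.125,.105))];print("bar",np.round(p,3),np.round(np.mean(p,0),3),np.degrees(np.arctan2(*(p[1]-p[0])[::-1])))
bot.reach((.523,.443,.26),down(math.radians(-60)))
print(get_obs()["joint_pos"])
hand.move_gripper(.05,40)
b=snap("hub")
m=np.zeros((600,800,3),np.uint8);m[:480,:]=cv2.resize(b["frame"][16:400],(800,480),interpolation=3)
m[:400,:0]=0
c=cv2.resize(a["frame"][155:330,230:395],(280,297),interpolation=3)
cv2.imwrite("pics/c3.png",np.vstack([m[:480,:]])[:,:,::-1]);print(get_obs()["time_s"])
for nm,(x,y) in dict(upper=(118,322),lower=(230,460)).items():
    u,v=g(x,y);print(nm,cv2.resize(a["frame"][int(v)-6:int(v)+7,int(u)-8:int(u)+9].mean(2),None,fx=1,fy=1).astype(int).tolist()[::3])
```

```text
bar [[ 0.435 -0.061]
 [ 0.415 -0.035]] [ 0.425 -0.048] 127.74738557749644
bar [[ 0.5   -0.013]
 [ 0.48   0.014]] [0.49  0.001] 126.94997274369713
[ 7.00401414e-01  4.08263644e-01  1.43799915e+00 -4.53989707e-05
  1.29517586e+00  1.74714295e+00]
8.275
upper [[94, 96, 101, 108, 115, 122, 126, 126, 123, 122, 126, 130, 135, 137, 137, 136, 133], [113, 122, 125, 125, 129, 133, 135, 134, 133, 131, 126, 123, 123, 130, 138, 138, 135], [133, 130, 123, 124, 131, 135, 135, 136, 137, 136, 132, 125, 120, 123, 132, 139, 139], [135, 134, 126, 120, 125, 132, 136, 135, 133, 126, 115, 109, 111, 121, 132, 137, 136], [136, 137, 136, 133, 128, 122, 117, 113, 107, 106, 112, 120, 127, 133, 135, 134, 135]]
lower [[99, 109, 121, 133, 143, 144, 141, 137, 135, 137, 138, 134, 128, 129, 131, 133, 134], [129, 131, 126, 126, 138, 148, 147, 142, 140, 139, 139, 141, 141, 139, 135, 135, 136], [135, 131, 126, 124, 136, 147, 146, 138, 135, 134, 135, 137, 139, 139, 136, 135, 134], [134, 134, 134, 132, 127, 123, 126, 132, 136, 136, 134, 133, 133, 133, 134, 136, 137], [130, 129, 130, 131, 133, 133, 135, 135, 135, 135, 134, 135, 135, 137, 137, 136, 134]]
```

View pics/c3.png

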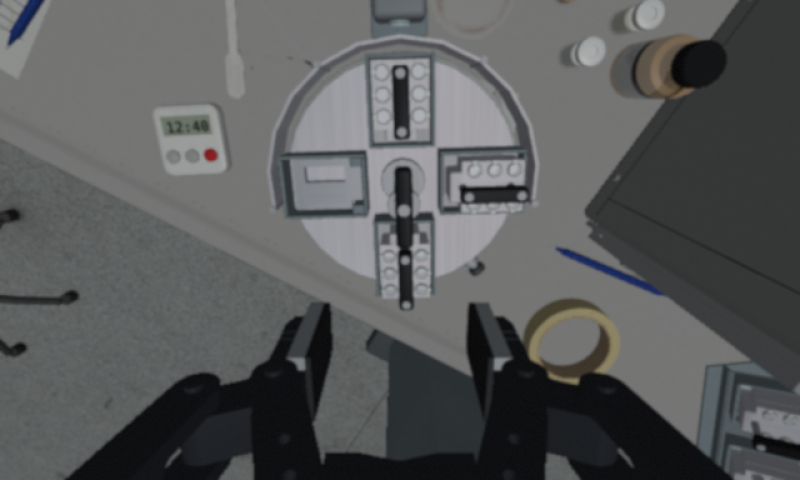

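The hub bar runs vertically in the image, from (404,168) to (404,248), so it lines up with the tool. The empty pocket is on the left at (325,183). The panel and front are at the bottom. I'll compute the hub point, correct, and descend to grasp.

Run:
```python
from h import *
import math
b=pickle.load(open("pics/hub.pkl","rb"))
f=b["frame"].mean(2)
x0,x1,y0,y1=305,342,140,225
M=(f[y0:y1,x0:x1]<55)
for y in range(148,222,4):
    xs=np.where(M[y-y0])[0]; print(y,(xs.min()+x0,xs.max()+x0,len(xs)) if len(xs) else None,end="; ")
print()
# blob edges: ray at bar top
for v in (150.5,214.5): print(v,np.round(cast(b,323.2,v,.149),4))
print("mid",np.round(cast(b,323.2,182.4,.149),4))
print("disc centre",np.round(cast(b,403/1.25,182/1.25+16,.046),4))
print("housing rim l/r",[np.round(cast(b,u/1.25,176/1.25+16,.054),4) for u in (269,539)])
print("bars ends",[np.round(cast(b,u/1.25,v/1.25+16,.117),4) for u,v in [(401,70),(402,131),(405,258),(406,308),(467,195),(522,195)]])
print("proj of tcp axis",proj(b,(.523,.443,.149)))
```

```text
148 None; 152 (np.int64(317), np.int64(327), 11); 156 (np.int64(316), np.int64(328), 13); 160 (np.int64(317), np.int64(328), 12); 164 (np.int64(316), np.int64(328), 13); 168 (np.int64(316), np.int64(328), 13); 172 (np.int64(317), np.int64(328), 12); 176 (np.int64(317), np.int64(328), 12); 180 (np.int64(317), np.int64(328), 3); 184 None; 188 (np.int64(305), np.int64(341), 15); 192 (np.int64(316), np.int64(330), 15); 196 (np.int64(317), np.int64(330), 14); 200 (np.int64(317), np.int64(330), 14); 204 (np.int64(318), np.int64(329), 12); 208 (np.int64(318), np.int64(328), 11); 212 (np.int64(319), np.int64(328), 10); 216 (np.int64(320), np.int64(327), 8); 220 (np.int64(319), np.int64(328), 7); 
150.5 [0.5551 0.4587 0.149 ]
214.5 [0.5074 0.4309 0.149 ]
mid [0.5321 0.4452 0.149 ]
disc centre [0.5298 0.4436 0.046 ]
housing rim l/r [array([0.4769, 0.5489, 0.054 ]), array([0.5954, 0.3438, 0.054 ])]
bars ends [array([0.607 , 0.4908, 0.117 ]), array([0.5726, 0.4701, 0.117 ]), array([0.4908, 0.4199, 0.117 ]), array([0.4539, 0.3974, 0.117 ]), array([0.5568, 0.4054, 0.117 ]), array([0.5772, 0.3702, 0.117 ])]
proj of tcp axis [320.08321483 192.70134904]
```

Run:
```python
from h import *
import math
q=down(math.radians(31.5-90));h=(.5313,.4446)
bot.servo_line((*h,.2),ori=q,velocity=.1)
bot.servo_line((*h,.143),velocity=.06)
print(np.round(get_obs()["wrist_force"],1))
hand.move_gripper(0.0,60)
o=get_obs();print("grip",o["gripper_width"],np.round(o["wrist_force"],1),o["time_s"])
j0=np.array(o["joint_pos"])
for k in range(1,17):
    j=j0.copy();j[5]-=math.pi/2*k/16;bot.goto_joints(j);o=get_obs()
    if k%2==0:print(k,np.round(o["wrist_force"],1),np.round(o["ft_torque"],2),round(o["time_s"],2))
    if np.linalg.norm(o["wrist_force"])>60: print("stop");break
```

```text
[0.5 0.3 1. ]
grip 0.00026018334612168214 [-0.2 -0.  -0.3] 10.6667
2 [-0.1  0.1  0.1] [-0.02  0.06 -0.02] 11.17
4 [ 0.4  0.1 -0.8] [ 0.02  0.09 -0.02] 11.67
6 [ 0.3  0.7 -0.1] [-0.02  0.02  0.03] 12.17
8 [-0.4  0.   0.1] [ 0.02 -0.05 -0.01] 12.67
10 [-0.1 -0.1  0.2] [ 0.02 -0.05 -0.02] 13.17
12 [ 1.  -0.3 -0.9] [ 0.01  0.   -0.01] 13.67
14 [-0.1  0.2  0.1] [ 0.03  0.01 -0.05] 14.17
16 [0.8 1.  0.4] [ 0.06 -0.02 -0.03] 14.67
```

The gripper closed to 0, so it missed the bar. I'll check where the tool really is.

Run:
```python
from h import *
o=get_obs();print(o["position"],o["orientation"],o["gripper_width"])
s=vision.read_camera("scene");w=snap("miss")
m=np.zeros((600,800,3),np.uint8);m[:,:480]=cv2.resize(s["frame"][170:300,150:254],(480,600),interpolation=3)
m[:200,480:]=cv2.resize(w["frame"],(320,200))
d=vision.read_camera("side")["frame"];m[220:520,480:]=cv2.resize(d[100:190,275:371],(320,300),interpolation=3)
cv2.imwrite("pics/miss.png",m[:,:,::-1])
```

```text
[0.53132987 0.44460504 0.14306907] [4.91219037e-01 8.71036081e-01 5.30058588e-05 1.30884496e-05] -0.00018983152201827987
```

View pics/miss.png

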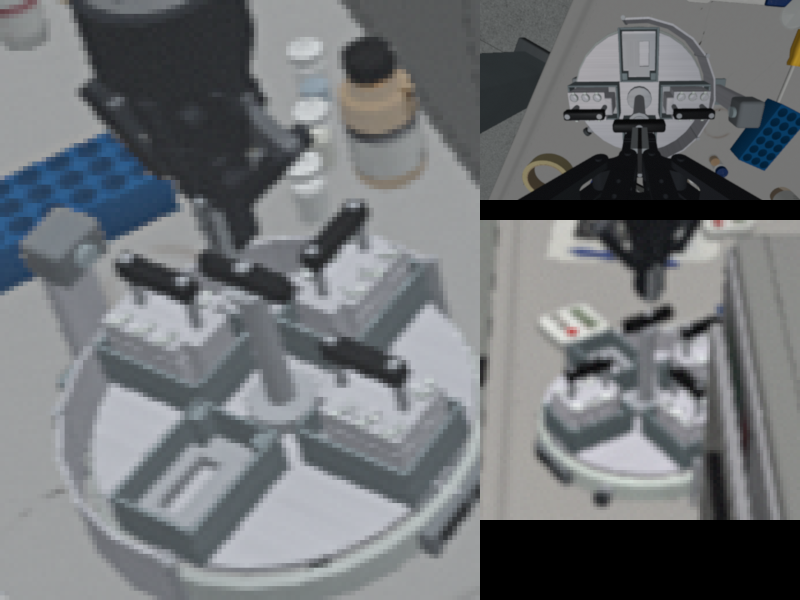

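```bash
cat >> h.py <<'E'
def tri(*obs):
    A=[];bb=[]
    for r,u,v in obs:
        V=np.array(r["view"]);Rt=V[:3,:3];c=-Rt.T@V[:3,3];d=Rt.T@np.linalg.solve(np.array(r["intrinsics"]),[u,v,1]);d/=np.linalg.norm(d)
        P=np.eye(3)-np.outer(d,d);A.append(P);bb.append(P@c)
    x=np.linalg.lstsq(np.vstack(A),np.hstack(bb),rcond=None)[0]
    return x,[np.round(np.array(proj(r,x))-(u,v),1) for r,u,v in obs]
E
python3 - <<'E'
from h import *
s=vision.read_camera("scene");d=vision.read_camera("side");w=pickle.load(open("pics/miss.pkl","rb"));hb=pickle.load(open("pics/hub.pkl","rb"))
k=4.615
S=lambda x,y:(s,150+x/k,170+y/k); D=lambda x,y:(d,275+(x-480)*.3,100+(y-220)*.3)
W=lambda x,y:(w,(x-480)*2,y*2)
print("tip pred",[proj(r,(.5313,.4446,.126)) for r in (s,d,w)]," seen",S(235,248)[1:],D(650,297)[1:],W(638,122)[1:])
print("tip",tri(S(235,248),D(650,297)))
print("bar",tri(S(246,276),D(648,320)))
print("bar",tri(S(246,276),D(648,320),(hb,323.2,182.4)))
E
```

```text
tip pred [array([202.75060241, 233.92575804]), array([324.65785102, 134.13177527]), array([318.41476026, 239.16488426])]  seen (200.92091007583966, 223.73781148429035) (326.0, 123.1) (316, 244)
tip (array([0.53174711, 0.44366026, 0.16441857]), [array([-1.3, -1.3]), array([-0.9,  1. ])])
bar (array([0.53142361, 0.44178002, 0.14130113]), [array([-0.8, -0.8]), array([-0.5,  0.6])])
bar (array([0.53100075, 0.44283936, 0.14113018]), [array([-1.1, -0.4]), array([-0.7,  0.5]), array([1.7, 0.1])])
```

Both fixed views put the closed tips about 38 mm higher than tcp_to_tips implies (z about .164, bar top at .149). A gentle touch-down on the bar should settle it.

Run:
```python
from h import *
h=(.5313,.4446);z=.143
while z>.1:
    z-=.002;bot.servo_line((*h,z),velocity=.04);o=get_obs();f=o["wrist_force"][2]
    if f>4: break
print(z,o["position"],np.round(o["wrist_force"],1),o["time_s"])
bot.servo_line((*h,z+.02),velocity=.1)
```

```text
0.12499999999999997 [0.53165401 0.44487374 0.12723871] [-4.  -4.  15.8] 17.1667
```

Contact came at a TCP z of about .128 with the bar top at .149, so the shut tips sit about 21 mm behind the reported TCP. I'll use this measured offset and regrasp.

Run:
```python
from h import *
import math
h=(.5313,.4446);q=down(math.radians(31.5-90))
bot.servo_line((*h,.16),velocity=.15);hand.move_gripper(.05,60)
bot.reach((*h,.16),q)
bot.servo_line((*h,.107),velocity=.08)
print(np.round(get_obs()["wrist_force"],1),get_obs()["position"])
hand.move_gripper(0.0,60)
o=get_obs();print("grip",o["gripper_width"],np.round(o["wrist_force"],1),np.round(o["ft_torque"],2),o["time_s"])
if o["gripper_width"]>.008:
  j0=np.array(o["joint_pos"])
  for k in range(1,17):
    j=j0.copy();j[5]-=math.pi/2*k/16;bot.goto_joints(j);o=get_obs()
    if k%2==0:print(k,np.round(o["wrist_force"],1),np.round(o["ft_torque"],2),round(o["time_s"],2))
    if np.linalg.norm(o["wrist_force"])>50: print("stop");break
```

```text
[ 0.2  0.5 -0.2] [0.53152845 0.44481115 0.10724366]
grip 0.012283724440565757 [ 0.  -2.8  6.8] [-0.47  0.01  0.02] 20.9667
2 [-1.3 -0.3  2.3] [-0.03  0.1  -0.18] 21.47
4 [-2.2  0.7  2.4] [ 0.21  0.38 -0.3 ] 21.97
6 [-5.8  3.1  3.4] [ 0.46  0.75 -0.27] 22.47
8 [-5.7  3.1  3.5] [ 0.48  0.9  -0.02] 22.97
10 [-6.   3.6  4.2] [0.45 1.01 0.18] 23.47
12 [-6.6  3.6  4. ] [0.53 1.09 0.26] 23.97
14 [-6.5  2.8  4.9] [0.5  1.25 0.1 ] 24.47
16 [-8.2  2.5  4.4] [ 0.37  1.38 -0.01] 24.97
```

The turn worked: gripped at 12.3 mm, and the torque changed sign past half way and fell to about 0 at the end. I'll let go, rise, snap, and locate the stand's bars.

Run:
```python
from h import *
import math
h=(.5313,.4446)
hand.move_gripper(.05,60);bot.servo_line((*h,.22),velocity=.15)
b=snap("turned");print("force",np.round(get_obs()["wrist_force"],1))
s=vision.read_camera("scene");d=vision.read_camera("side");a=pickle.load(open("pics/stand.pkl","rb"))
far=tri((s,361.7,184.5),(d,319.5,243),(a,366.5,290.75));near=tri((s,392.5,190.5),(d,293,259.5),(a,308.25,219.5))
print(far,near)
bot.reach((.42,.3,.3),down(math.pi/2));
th=math.radians(129)
zb=np.array([math.sin(math.pi/6)*math.cos(th),math.sin(math.pi/6)*math.sin(th),math.cos(math.pi/6)])
for sg in (1,-1):
    y=sg*np.array([-math.sin(th),math.cos(th),0]);Q=R.from_matrix(np.c_[np.cross(y,-zb),y,-zb]).as_quat()
    for off in (.15,-.02): print(sg,off,Q.round(3),kinematics.solve_ik(far[0]+off*zb,Q))
print(get_obs()["time_s"])
m=np.zeros((600,800,3),np.uint8);m[:400]=cv2.resize(b["frame"][:320],(800,400));
m[400:,:300]=cv2.resize(s["frame"][200:300,140:290],(300,200),interpolation=3)
m[400:,300:800]=cv2.resize(a["frame"][200:320,200:500],(500,200),interpolation=3)
cv2.imwrite("pics/t.png",m[:,:,::-1])
```

```text
force [ 0.1 -0.6 -0.8]
(array([ 0.49761362, -0.0009655 ,  0.1004022 ]), [array([-1.3, -0.4]), array([-0.7, -0.4]), array([-3.9, -1.8])]) (array([ 0.4305537 , -0.05344802,  0.1009915 ]), [array([-2.2, -0.1]), array([-1.5, -0.1]), array([-5.6, -0.4])])
1 0.15 [ 0.872 -0.416  0.234  0.111] [ 0.5311324   0.01011798  2.13095745 -0.62259899  1.01190753 -2.9501503 ]
1 -0.02 [ 0.872 -0.416  0.234  0.111] [ 0.32539292  0.30806605  2.21484802 -0.91513581  0.63279878 -2.73735866]
-1 0.15 [ 0.416  0.872 -0.111  0.234] [ 0.5311324   0.01011798  2.13095745 -0.62259899  1.01190753  0.19144235]
-1 -0.02 [ 0.416  0.872 -0.111  0.234] [ 0.32539292  0.30806605  2.21484802 -0.91513581  0.63279878  0.40423399]
27.4917
```

View pics/t.png

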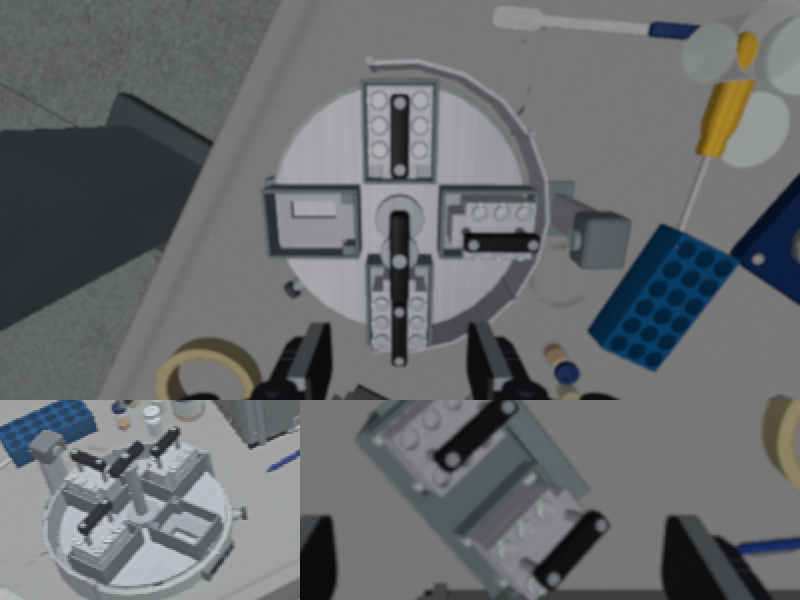

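The carousel has turned: the empty pocket at (312,220) is now at the front, beside the panel, and the hub bar has turned with it. I'll hover tilted over the far block to confirm its caps and refine the bar.

```bash
cat >> h.py <<'E'
import math
def tilt(thdeg,lean=30):
    th=math.radians(thdeg);l=math.radians(lean)
    zb=np.array([math.sin(l)*math.cos(th),math.sin(l)*math.sin(th),math.cos(l)])
    y=np.array([math.sin(th),-math.cos(th),0]);return zb,R.from_matrix(np.c_[np.cross(y,-zb),y,-zb]).as_quat()
E
python3 - <<'E'
from h import *
zb,Q=tilt(129);p=np.array([.4965,-.001,.1])
bot.reach(p+.13*zb,Q)
o=get_obs();print(o["position"],o["joint_pos"])
w=snap("hov");s=vision.read_camera("scene");d=vision.read_camera("side")
m=np.zeros((600,800,3),np.uint8);m[:,:]=0
m[:400,:640]=w["frame"]
m[400:600,:300]=cv2.resize(s["frame"][130:230,320:470],(300,200),interpolation=3)
m[400:600,300:600]=cv2.resize(d["frame"][200:300,250:400],(300,200),interpolation=3)
c=proj(w,p).astype(int);print(c)
cv2.imwrite("pics/hov.png",m[:,:,::-1]);print(o["time_s"])
E
```

```text
[0.45625469 0.05028821 0.2126957 ] [ 0.50750724  0.0384854   2.14792666 -0.64242604  0.96311888  0.2037261 ]
[317 187]
28.5667
```

View pics/hov.png

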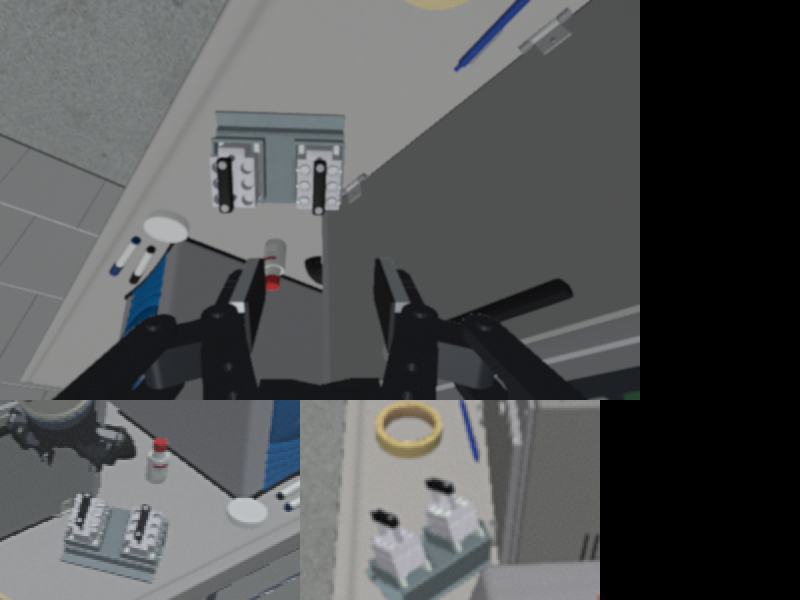

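The right-hand (far) block, at (319,187), has white caps, and the left one has dark open holes, so the far block is the target. It projects within 2–3 px of the prediction. Before descending I check whether the 38 mm offset is along the tool axis or world z.

Run:
```python
from h import *
def cam(w): V=w["view"];return -V[:3,:3].T@V[:3,3]
o=get_obs();T=R.from_quat(o["orientation"])
w=pickle.load(open("pics/hov.pkl","rb"));print("tilt",T.inv().apply(cam(w)-o["position"]))
w0=pickle.load(open("pics/hub.pkl","rb"));T0=R.from_quat(down(math.radians(-60)));print("down",T0.inv().apply(cam(w0)-np.array([.523,.443,.26])))
for u,v in [(319.5,187),(320.5,165),(319,209)]: print(np.round(cast(w,u,v,.1),4))
s=vision.read_camera("scene");d=vision.read_camera("side")
print(tri((s,361.7,184.5),(d,319.5,243),(w,319.5,187)))
zb,Q=tilt(127.3)
for off in (.0,-.037):print(kinematics.solve_ik(np.array([.4965,-.001,.1])+off*zb,Q))
```

```text
tilt [ 0.08137308  0.00052309 -0.1648377 ]
down [ 0.08110493 -0.00085004 -0.16465661]
[4.98e-01 3.00e-04 1.00e-01]
[0.4821 0.0212 0.1   ]
[ 0.5167 -0.0234  0.1   ]
(array([ 0.49814561, -0.00236877,  0.09880878]), [array([-1.1, -0.2]), array([-0.5,  0.5]), array([-1.7,  0.7])])
[ 0.35331915  0.27351516  2.20402435 -0.85197284  0.6882142   0.38272074]
[ 0.31097427  0.34787361  2.20889654 -0.94725233  0.6195145   0.45938293]
```

The offset is along the tool axis. Now descending on the bar.

Run:
```python
from h import *
zb,Q=tilt(127.3);p=np.array([.4985,-.0015,.098])
hand.move_gripper(.04,80)
bot.servo_line(p+.05*zb,ori=Q,velocity=.15)
bot.servo_line(p-.015*zb,velocity=.1)
for k in range(18,38,3):
    bot.servo_line(p-.001*k*zb,velocity=.04);f=get_obs()["wrist_force"]
    if np.linalg.norm(f)>6: print("touch",k,f);break
hand.move_gripper(0.0,80);o=get_obs();print(k,o["gripper_width"],np.round(o["wrist_force"],1),np.round(o["ft_torque"],2),o["time_s"])
```

```text
36 0.010366332343040052 [-2.5  0.5  3.2] [ 0.09  0.27 -0.09] 32.6917
```

Width is 10.4 mm where the hub bar gave 12.3, so perhaps only the bar's rounded top edge is held. I'll reopen, go a little deeper, and regrip.

Run:
```python
from h import *
zb,Q=tilt(127.3);p=np.array([.4985,-.0015,.098])
hand.move_gripper(.03,80)
for k in (39,42):
    bot.servo_line(p-.001*k*zb,velocity=.05);f=np.array(get_obs()["wrist_force"]);print(k,f.round(1))
    if np.linalg.norm(f)>6: print("touch");bot.servo_line(p-.001*(k-2)*zb,velocity=.05);break
hand.move_gripper(0.0,80);o=get_obs();print(k,o["gripper_width"],np.round(o["wrist_force"],1),np.round(o["ft_torque"],2),o["time_s"])
```

```text
39 [ 0.7  0.1 -0.2]
42 [0.2 0.  0. ]
42 0.010715847277057504 [-1.2  0.5  2.8] [ 0.13  0.24 -0.02] 33.8167
```

Run:
```python
from h import *
w=snap("grip");s=vision.read_camera("scene");d=vision.read_camera("side")
m=np.zeros((600,800,3),np.uint8)
m[:300,:400]=cv2.resize(w["frame"][120:345,170:470],(400,300),interpolation=3)
m[:400,400:]=cv2.resize(s["frame"][150:230,340:420],(400,400),interpolation=3)
m[300:,:400]=cv2.resize(d["frame"][215:305,270:390],(400,300),interpolation=3)
cv2.imwrite("pics/grip.png",m[:,:,::-1])
```

```text
(no output)
```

View pics/grip.png

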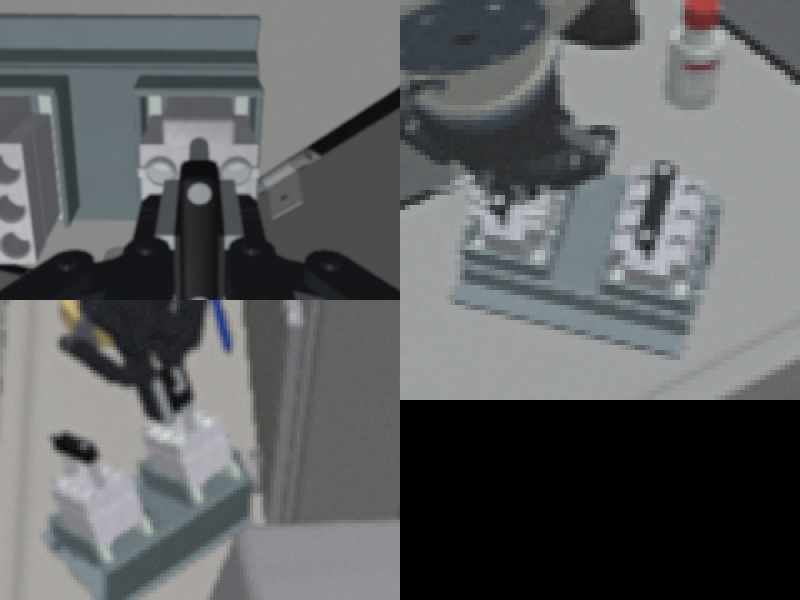

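The pads hold the far block's bar squarely, with a bar screw at (199,193) and white caps on both sides. I'll lift it out along its own axis.

Run:
```python
from h import *
zb,Q=tilt(127.3);p=np.array([.4985,-.0015,.098])-.042*zb
w=pickle.load(open("pics/grip.pkl","rb"));T=R.from_quat(Q)
V=w["view"]
def castT(u,v,zt):
    c=T.inv().apply(-V[:3,:3].T@V[:3,3]-p);d=T.inv().apply(V[:3,:3].T@np.linalg.solve(w["intrinsics"],[u,v,1]));return c+d*(zt-c[2])/d[2]
for zt in (-.043,-.048):print("screw, bar end in tool",[castT(170+x*.75,120+y*.75,zt).round(4) for x,y in [(199,193),(199,160),(198,298)]])
bot.servo_line(p+.06*zb,velocity=.08);o=get_obs();print(o["gripper_width"],np.round(o["wrist_force"],1),np.round(o["ft_torque"],2))
P=(.40,.17,.27);q=down(math.radians(31.5-90))
bot.reach(P,q);o=get_obs();print(np.round(o["joint_pos"],2),o["gripper_width"],np.round(o["wrist_force"],1),np.round(o["ft_torque"],2),o["time_s"])
```

```text
screw, bar end in tool [array([ 0.0152,  0.0005, -0.043 ]), array([ 0.0261,  0.0005, -0.043 ]), array([-0.0233,  0.0002, -0.043 ])]
screw, bar end in tool [array([ 0.0179,  0.0005, -0.048 ]), array([ 0.0283,  0.0005, -0.048 ]), array([-0.019 ,  0.0002, -0.048 ])]
0.010642073377975158 [-0.3 -0.8 -3. ] [0.27 0.35 0.03]
[ 0.4  -0.01  1.94 -0.    1.21  1.42] 0.010426820146377563 [-0.1 -0.6 -2. ] [-0.01  0.01 -0.05] 35.8667
```

Run:
```python
from h import *
c=np.array([.4733,.4091]);q=down(math.radians(31.5-90))
bot.reach((.42,.33,.25),q);bot.reach((*c,.16),q)
w=snap("above")
bot.servo_line((*c,.11),velocity=.1);z=.11
f0=np.array(get_obs()["wrist_force"]);print("f0",f0.round(1))
while z>.066:
    z-=.002;bot.servo_line((*c,z),velocity=.04);o=get_obs();f=np.array(o["wrist_force"])-f0
    if f[2]>5: break
print(round(z,4),np.round(o["position"],4),f.round(1),np.round(o["ft_torque"],2),o["gripper_width"],o["time_s"])
```

```text
f0 [ 0.4  0.6 -1.5]
0.066 [0.474  0.4098 0.0672] [-1.4 -0.8  8.7] [-0.15  0.19  0.06] 0.010603120350064997 43.3417
```

Run:
```python
from h import *
w=snap("seat");s=vision.read_camera("scene");d=vision.read_camera("side")
m=np.zeros((600,800,3),np.uint8)
m[:300,:400]=cv2.resize(w["frame"][120:345,170:470],(400,300),interpolation=3)
m[:480,400:]=cv2.resize(s["frame"][205:301,170:250],(400,480),interpolation=3)
m[300:,:400]=cv2.resize(d["frame"][115:190,270:370],(400,300),interpolation=3)
cv2.imwrite("pics/seat.png",m[:,:,::-1])
```

```text
(no output)
```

View pics/seat.png

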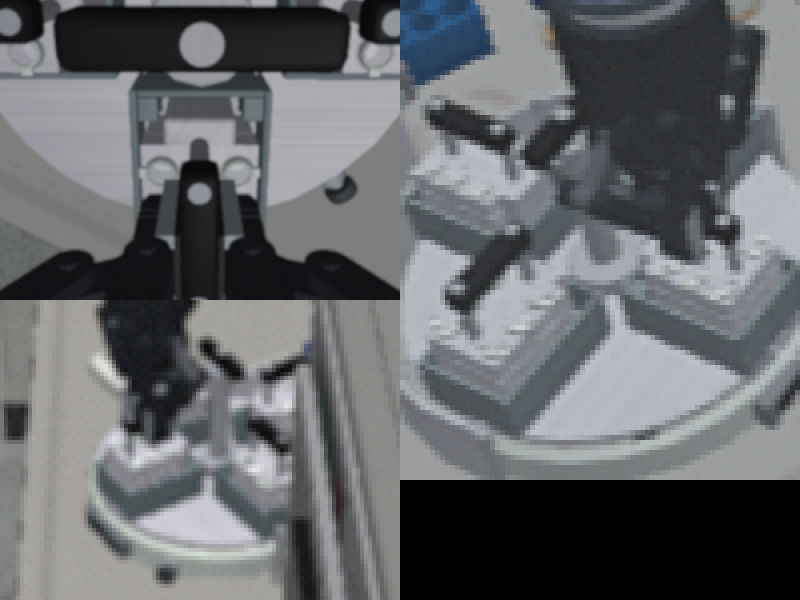

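The block is in the pocket, nose to the hub. Whether the tongue has dropped isn't clear from the picture, though the height estimate says home. A light-press shuffle while watching for a drop will tell.

Run:
```python
from h import *
c=np.array([.4733,.4091]);a=math.radians(31.5);ex=np.array([math.cos(a),math.sin(a)]);ey=np.array([-ex[1],ex[0]])
f0=np.array([.4,.6,-1.5]);z=.0662
for dx,dy in [(0,0),(1.5,0),(3,0),(0,0),(-1.5,0),(-3,0),(0,0),(0,2),(0,-2),(0,0)]:
    t=c+.001*(dx*ex+dy*ey);bot.servo_line((*t,z),velocity=.02);o=get_obs();f=np.array(o["wrist_force"])-f0;r=np.array(o["position"][:2])-c
    print(dx,dy,"act",(1e3*np.array([r@ex,r@ey])).round(1),"z",round(o["position"][2],4),"f",np.round([f[:2]@ex,f[:2]@ey,f[2]],1))
    if f[2]<1.5: print("DROP?");break
    if np.linalg.norm(f)>30: break
print(o["time_s"],np.round(o["ft_torque"],2))
```

```text
0 0 act [1.  0.2] z 0.0673 f [-1.7 -0.5  8.6]
1.5 0 act [1.9 0.1] z 0.0672 f [-2.5  0.3 10.3]
3 0 act [2.6 0.1] z 0.0672 f [-5.3 -0.4 13.5]
0 0 act [1.6 0.2] z 0.0673 f [ 1.  -0.4  7.8]
-1.5 0 act [0.5 0.2] z 0.0673 f [ 3.3 -0.1  7.2]
-3 0 act [-1.   0.2] z 0.0673 f [ 3.4 -0.   6.5]
0 0 act [0.7 0.2] z 0.0673 f [-2.   0.1 11.2]
0 2 act [0.8 1.9] z 0.0672 f [-1.4 -1.6 10.1]
0 -2 act [ 1.  -1.8] z 0.0673 f [-0.3 -0.8  9.9]
0 0 act [1.  0.1] z 0.0672 f [-0.4 -1.1 10. ]
46.1917 [-0.11 -0.1  -0.08]
```

In this grip the tips are about 43 mm above the underside if the block is home. If it were proud they would be about 34 mm up, below the 36 mm block top, which is impossible. So it should be home. I'll release and verify with a light touch on the bar top (expected TCP z about .095 if home, about .103 if proud).

Run:
```python
from h import *
c=np.array([.4733,.4091])
bot.servo_line((*c,.0680),velocity=.02)
hand.move_gripper(.03,40);print(np.round(get_obs()["wrist_force"],1))
bot.servo_line((*c,.112),velocity=.1);hand.move_gripper(0,40);f0=np.array(get_obs()["wrist_force"])
z=.107
while z>.088:
    bot.servo_line((*c,z),velocity=.04);o=get_obs();f=np.array(o["wrist_force"])-f0
    if f[2]>3: break
    z-=.0015
print(round(z,4),np.round(o["position"],4),f.round(1),o["time_s"])
w=snap("after0")
```

```text
[-0.1 -0.   0.3]
0.0935 [0.4738 0.4096 0.0947] [-0.5 -1.7  9.4] 50.2833
```

Touch came at TCP z .0947, so the bar top is at about .116, which means fully home. I'll retreat and take a last look.

Run:
```python
from h import *
c=np.array([.4733,.4091])
bot.servo_line((*c,.25),velocity=.15)
w=snap("final");s=vision.read_camera("scene")
m=np.zeros((600,800,3),np.uint8);m[:400,:640]=w["frame"];m[400:,:300]=cv2.resize(s["frame"][200:300,140:290],(300,200),interpolation=3);m[400:,300:600]=cv2.resize(s["frame"][150:250,320:470],(300,200),interpolation=3)
cv2.imwrite("pics/final.png",m[:,:,::-1]);print(get_obs()["time_s"],np.round(get_obs()["wrist_force"],1))
```

```text
51.625 [-0.2  0.3  0.5]
```

View pics/final.png

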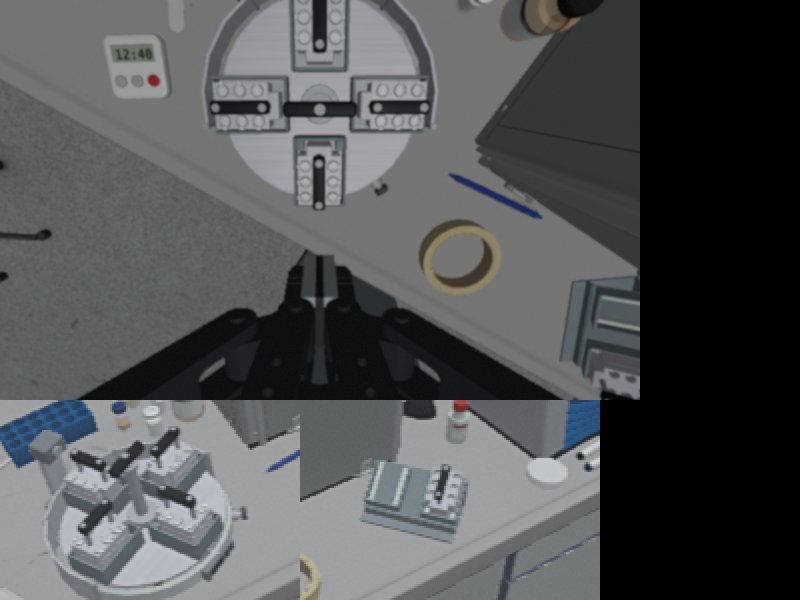

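The block with its bar at (319,180) sits in the front pocket, nose to the hub and in line with its neighbours. The bare block is still in its bay at (443,490). Handing in.

```bash
python3 -c "
from workcell import *
print(hand_in(),get_obs()['time_s'])"
```

```text
the job is handed in; nothing more can be done
the job is handed in; nothing more can be done
```

The job is done and handed in at about 52 s. The carousel went a quarter turn counter-clockwise into its detent. The capped block then came out along its own axis, went into the front pocket nose to the hub, and was shuffled under light pressure and released.

**What the last checks showed:**
- **Height:** a touch on the block's bar top gave about 116 mm against 117 mm for a block that is home; proud would be about 125 mm.
- **Picture:** the last view shows the block in line with its three neighbours and the bare block still in its bay.
- **Robot:** clear of everything, with wrist force about zero.

**What failed or disagreed:**
- **Tool length:** the first grasp of the hub bar closed on air. Shut fingertips sit about 21 mm behind the reported TCP, not 17 mm ahead as stated. I used the measured value from then on.
- **First touch:** finding that out meant touching the hub bar's top with about 16 N.
- **Grip width:** the lifting bar read 10.4–10.7 mm, not the stated 12 mm, but it held without slipping.
- **Shuffle test:** the side-to-side forces could not tell whether the tongue had dropped, so I relied on the bar-top touch.
- **Pictures:** I viewed 12, two over budget.

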